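# Latch the sprung clamp slide on its post

### The job

Hook the blue sprung slide of the clamp jig onto the brass cross-pin of its post: press the red plunger so that its hook drops, push the slide along until you feel the hook's shank come gently against the pin, then let the plunger come back up gently (it must not snap up, and the pin must not be shoved or yanked) so that the hook stays caught round the pin and holds the slide there by itself. Leave the other things on the bench where they are.

Things in the scene. Friction and masses are not known exactly. Their poses are not given: they have to be found in the camera images.
- jig: the clamp jig, fixed to the bench: plywood board 300 x 110 x 18 mm lying flat, origin at the centre of its underside. Its x axis is the slide direction and points from the blue carriage towards the post; z is up. The guide rod stands out 50 mm behind the board while the carriage is parked.
- carriage (a joint): travel of the blue carriage along the jig's +x (m): 0 parked, 0.108 the end stop. A damped strut draws it back (2.7 N parked, 4.3 N at the far end, 1 N more when moved at 25 mm/s), so it returns unless held or hooked. Its top is 80 mm above the bench; its nose, 30 mm wide with the underside 64 mm above the bench, carries the plunger.
- knob (a point): centre of the grip of the red plunger knob: upright cylinder 26 mm across, 22 mm tall, standing on a flange 40 mm across and 6 mm thick. This point is 123 mm above the bench with the plunger up, 11 mm above the flange's top face. Pinched with the fingertips set on the flange (best across the slide direction), the knob can be pressed, and carried along takes the carriage with it.
- plunger (a joint): how far the red plunger is pressed down (m): 0 up, 0.018 fully down; spring 3 N to start, 6.6 N fully down. The hook moves with it and clears the pin's underside when pressed over 0.012 (0.015 gives room). With the hook caught round the pin it stays about 0.004 down; with the hook's tip stuck under the pin about 0.011; elsewhere it returns to 0.
- hook_throat (a point): middle of the throat of the steel J-hook below the nose, at the top face of its foot: 10 mm ahead (jig +x) of the plunger axis, 51 mm above the bench with the plunger up. The shank's face is 6 mm behind this point, the upturned tip (7 mm high, 5 mm thick) starts 6 mm ahead: 12 mm of throat for an 8 mm pin. Hook 10 mm wide.
- anchor: the steel anchor on the jig's board, with the post and brass cross-pin it carries: slotted foot 90 x 33 mm; origin on the board's top on the slide's centre line, axes as the jig's. The post stands beside the slide on the jig's -y side, its top 60 mm above the bench. More than 12 N on post or pin, in any direction, is too much.
- slot_mid (a point): where the pin would cross the slide's centre line if the post stood mid-slot. The post is clamped anywhere from 18 mm before to 18 mm beyond this point along the jig's x; this offset is not measured. The pin is 8 mm thick, lies along the jig's y across the slide, its axis 50 mm above the bench; sits in a rubber bush and gives 1 mm for each 4 N along the slide or upward.
- sanding_block: bystander: brown sanding block 64 x 112 x 32 mm, origin at the centre of its underside
- tape_measure: bystander: yellow tape measure 37 x 97 x 66 mm, origin at the centre of its underside
- block_pale: bystander: pale wood block 55 x 78 x 46 mm, origin at the centre of its underside
- wax_tin: bystander: round green tin 72 mm across, 34 mm tall, origin at the centre of its underside

How it is judged (in metres and radians):
On the way, in this order (a step that is already met when the one before it is completed fails the run):
1. the plunger is pressed far enough for the hook to pass below the pin (value of joint plunger above 0.0125 m), for 0.1 s.
2. the hook has risen round the pin and bears on it (value of joint plunger between 0.002 and 0.0075 m and value of joint carriage above 0.03 m and contact force between anchor and anything else above 1 N), for 0.2 s.
At the end, for the whole second after the job is handed in: the hook is caught round the pin and bears on it (more than 1 N), so the plunger rests 2 to 7.5 mm down and the carriage stands still, more than 30 mm from its parked place (all of step 2 and velocity of joint carriage between -0.005 and 0.005 m/s); the robot touches nothing.
It fails at once if the anchor, its post or its pin takes more than 12 N (contact force between anchor and anything else above 12 N).
It fails at once if a bystander is moved more than 20 mm (distance of any of sanding_block, tape_measure, block_pale, wax_tin from where it was at the start of the episode above 0.02 m).
It also fails if it takes over 64 s, if anything falls off the work surface, if the arm or the gripper's body presses on something with over 40 N, if the wrist force passes 120 N, or if a joint passes its speed limit or range.

### The arm

A 6-joint arm with a two-finger parallel gripper is mounted at the origin on the work surface; the furniture and walls round the work are solid. World frame = base frame: x ahead of the robot, y to its left, z up, the work surface at z = 0. Lengths are in m, angles in degrees, forces in N, time in s.
With the tool pointing down it reaches from about 0.325 to 0.925 m from the base axis. Payload 3.1 kg.
Tool frame: the origin (TCP) lies midway between the tips of the shut fingers; the grasp point (between the pads) lies 19 mm behind it (bot.grip_point_offset is the distance from the TCP to the grasp point, in m); z points along the fingers, y is the direction in which the jaws open and shut (so a half turn about z gives the same grasp; the last joint's range is limited). The gripper opens to 85 mm and grips with 20 to 120 N. Pads are 22 mm wide; open, the fingers measure 114 mm over their backs; the gripper's body (76 mm by 85 mm) begins 54 mm behind the grasp point. The pads swing forward as they close: fully open they stand 13 mm farther back than shut.
Start: joints at [66.853, 12.427, 92.441, -0, 75.132, -6.429], TCP at [0.18, 0.599, 0.231] pointing down, gripper open.
Joint ranges: [-157.48, 157.48], [-44.54, 120.13], [17.64, 146.25], [-64.5, 244.5], [7.68, 150.69], [-147.95, 147.95]. Speed limits (degrees/s): [159.86, 159.86, 180, 180, 180, 180].

### API

Orientations are given as a 3x3 rotation matrix whose columns are the frame's x, y, z axes.
In Python, from bench import status, optics, job, bot gives the robot as it stands.
- The arm moves only by the shell command python3 -m creep 'ROWS'. ROWS is text: rows parted by semicolons, each of 5 numbers parted by spaces: the shift along the world's x, y, z normalised to -1 to 1, where 1 is 0.2 m, then the turn about the world's z normalised to -1 to 1, where 1 is pi rad, then the opening, from 0 (shut) to 1 (fully open). A call has 1 to 12 rows; each row is the pose to reach, as a shift and turn from the pose measured when the call began, turning the shorter way round; what a row does not reach only later rows make up. A row lasts 1/10 s, in which the tool goes at most 50 mm and 8.59 degrees, less where a joint would pass 70% of its speed; a pose out of reach is approached as far as the arm can. A call with a number of a shift or a turn outside -1 to 1 is refused whole. A call with a gripper value outside its range is refused whole. The fingers move at their own pace and stop on an object; the grip force is fixed at half the most. Time passes only in rows, so rows that repeat a pose let the fingers close. It gives the time, the measured TCP pose, the force and the opening at its end, in the units of the state.
- status.sense(): the state, without advancing time (a new reading comes with each control period).
- optics.grab_frame(name): name is "side" or "top" or "wrist"; returns a dict with "frame" (400x640x3 uint8, red, green, blue), "fx", "fy", "cx", "cy" (pixels), "origin" and "rotation" of the camera in the world. Camera axes: x right, y down, z forward; pixel columns grow to the right and rows downward; lengths in m; the calibration is good to about 2 mm. A picture is of the moment at which its call begins. There is no depth.
- job.finish_job(): hands the job in, once; it reports no verdict.
Trained networks look in a picture, given as the dict that the camera call returned (one of the last four; its "shot" number tells which), for a name from the list of things; names that differ only in an ending like _2 or _b are one class to them, and where a whole thing is asked for, a point or a joint stands for the part that bears it (a point fixed in the world has none). Each returns a list of dicts, best first, with "conf" (0 to 1); they miss things now and then, are a little off and sometimes report something else, mostly with a low value. They report only what shows in the picture. A call takes as long as a camera call.
- optics.recognise(picture, query): "bbox" ([left, top, right, bottom] in pixels, round what is visible of it).
- optics.landmark_of(picture, query): "at" ([column, row] in pixels: a listed point, or the origin of a listed thing).
The state is a dict: "t": time; "joints": joint angles; "dq": joint speeds; "tau": joint torques, N m; "ee_pos": TCP position; "eef_rot": TCP orientation; "force": force on the tool from outside, world axes, zero at the start; "wrist_torque": the same for the moment, N m; "grip_width": opening from 0.0 (shut) to 1.0 (fully open).
Only numpy, scipy, OpenCV 4.12 (cv2) and the standard library are available. Lean on these libraries where they do the work, as an engineer would, in place of code of your own. Each camera call takes 0.05 s, during which the arm holds its last target. There are 200 camera calls.

## Working session

There is one attempt and no reset: what is moved stays moved. The work goes in short steps, Python scripts to look and compute and a shell command to move; the robot and the scene stay as the last step left them, time stands still between calls to the robot, and variables do not carry over. Pictures are saved under pics/ and viewed, about 8 in all and at most 12, crops included, and the job is handed in when it is done.

```bash
mkdir -p pics; cat > h.py <<'E'
import numpy as np, cv2
from bench import status, optics, job, bot
def ray(p,uv):
    d=np.array([(uv[0]-p['cx'])/p['fx'],(uv[1]-p['cy'])/p['fy'],1.]); return np.array(p['origin']),np.array(p['rotation'])@d
def atz(p,uv,z):
    o,d=ray(p,uv); return o+d*(z-o[2])/d[2]
def tri(L):
    A=np.zeros((3,3));b=np.zeros(3)
    for p,uv in L:
        o,d=ray(p,uv); d=d/np.linalg.norm(d); M=np.eye(3)-np.outer(d,d);A+=M;b+=M@o
    return np.linalg.solve(A,b)
def proj(p,X):
    c=np.array(p['rotation']).T@(np.array(X)-p['origin']); return [p['fx']*c[0]/c[2]+p['cx'],p['fy']*c[1]/c[2]+p['cy']]
def save(p,n,box=None,s=1):
    im=p['frame'][:,:,::-1]
    if box: im=im[box[1]:box[3],box[0]:box[2]]
    cv2.imwrite('pics/'+n,cv2.resize(im,None,fx=s,fy=s,interpolation=cv2.INTER_CUBIC))
E
python3 - <<'E'
from h import *
np.set_printoptions(precision=4,suppress=True)
P={}
for n in ('top','side','wrist'):
    p=P[n]=optics.grab_frame(n); print(n,p['origin'],p['fx'],np.round(p['rotation'],3).tolist())
    for q,z in (('jig',0),('knob',.123),('anchor',.018),('slot_mid',.05),('hook_throat',.051),('sanding_block',0),('tape_measure',0),('block_pale',0),('wax_tin',0)):
        r=optics.landmark_of(p,q)
        print(q,[(np.round(x['at'],1).tolist(),round(x['conf'],2),np.round(atz(p,x['at'],z),4).tolist()) for x in r[:2]])
cv2.imwrite('pics/a.png',cv2.resize(np.vstack([P['top']['frame'],P['side']['frame']])[:,:,::-1],(480,600)))
save(P['top'],'top.png')
save(P['side'],'side.png')
print(status.sense())
E
```

```text
top [0.3374 0.0142 1.5733] 510.8449270266519 [[-0.028, -0.987, 0.16], [-0.999, 0.031, 0.019], [-0.024, -0.159, -0.987]]
jig [([329.2, 225.7], 0.58, [0.5228, 0.0149, 0.0])]
knob [([334.9, 216.4], 0.63, [0.5346, -0.0023, 0.123]), ([313.9, 228.9], 0.38, [0.5005, 0.0588, 0.123])]
anchor [([313.4, 227.4], 0.78, [0.517, 0.0634, 0.018])]
slot_mid [([309.9, 226.4], 0.57, [0.5166, 0.0728, 0.05])]
hook_throat []
sanding_block [([456.9, 254.5], 0.89, [0.4225, -0.3718, 0.0])]
tape_measure [([203.4, 227.1], 0.73, [0.5305, 0.4066, 0.0])]
block_pale [([211.9, 184.6], 0.6, [0.6646, 0.3808, 0.0])]
wax_tin [([340.8, 156.0], 0.96, [0.7435, -0.0287, 0.0]), ([311.0, 227.3], 0.72, [0.5196, 0.0714, 0.0])]
side [0.5215 1.2098 1.0862] 458.60165599095967 [[-0.997, -0.052, 0.048], [-0.07, 0.642, -0.764], [0.009, -0.765, -0.644]]
jig [([341.6, 218.1], 0.74, [0.5304, 0.0117, 0.0])]
knob [([340.6, 183.9], 0.57, [0.5397, -0.0257, 0.123])]
anchor [([343.1, 222.0], 0.6, [0.5244, 0.051, 0.018])]
slot_mid []
hook_throat [([341.2, 205.0], 0.51, [0.5341, 0.0006, 0.051])]
sanding_block [([370.2, 159.4], 0.75, [0.427, -0.
[... 243 characters left out ...]
8, 0.924, 0.25], [0.958, -0.278, -0.077], [-0.002, 0.262, -0.965]]
jig []
knob []
anchor []
slot_mid []
hook_throat []
sanding_block []
tape_measure []
block_pale []
wax_tin []
{'t': 1.5, 'joints': array([66.8547, 12.4282, 92.4402, -0.0009, 75.1317, -6.4292]), 'dq': array([ 0.0512, -0.0368,  0.0581, -0.0306,  0.0125,  0.0318]), 'tau': array([  0.0006, -39.687 , -30.4242,  -0.0001,   0.0009,  -0.    ]), 'ee_pos': array([0.1798, 0.5986, 0.2313]), 'eef_rot': array([[-0.9577,  0.2876,  0.    ],
       [ 0.2876,  0.9577, -0.    ],
       [-0.    , -0.    , -1.    ]]), 'force': array([-0.8907, -0.1624, -0.0269]), 'wrist_torque': array([ 0.014 , -0.0789, -0.0369]), 'grip_width': 0.9960856866637666}
```

View crops.

```bash
python3 - <<'E'
import cv2,numpy as np
t=cv2.imread('pics/top.png')[150:290,240:440]; s=cv2.imread('pics/side.png')[130:270,240:440]
cv2.imwrite('pics/b.png',cv2.resize(np.vstack([t,s]),None,fx=4,fy=4,interpolation=cv2.INTER_CUBIC)[:,:][:1120])
cv2.imwrite('pics/t4.png',cv2.resize(t,None,fx=4,fy=4,interpolation=cv2.INTER_CUBIC))
cv2.imwrite('pics/s4.png',cv2.resize(s,None,fx=4,fy=4,interpolation=cv2.INTER_CUBIC))
E
```

```text
(no output)
```

View pics/t4.png

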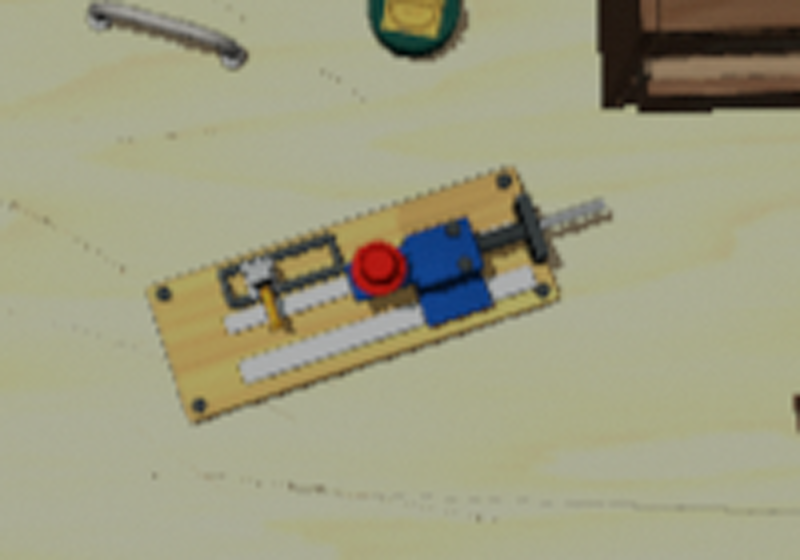

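View pics/s4.png

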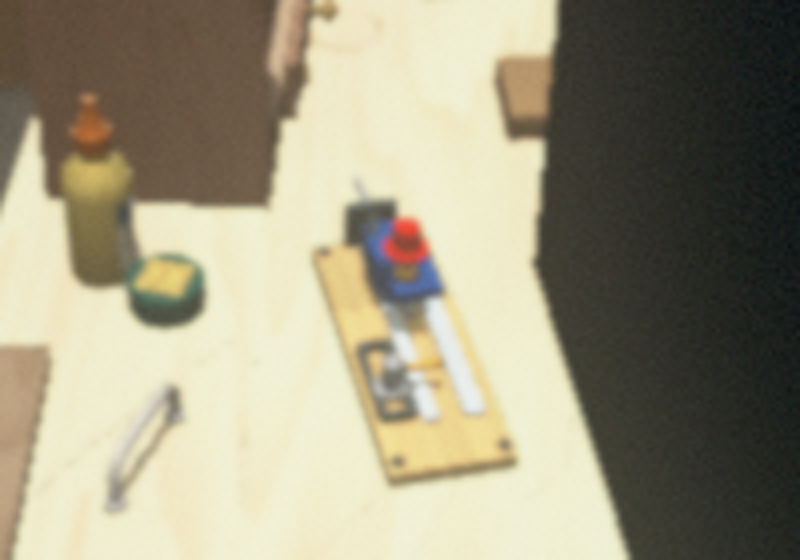

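The top crop shows the red knob at image (334.8, 216), the post at about (304.5, 218) and the brass pin running from (305, 220) to (310, 231). The side crop agrees: the pin lies across the slide ahead of the knob, with the shelf and bottle well clear. Next I work out the geometry.

```bash
python3 - <<'E'
from h import *
np.set_printoptions(precision=4,suppress=True)
p=optics.grab_frame('top'); s=optics.grab_frame('side')
C=lambda l,x0,y0:[(x/4+x0,y/4+y0) for x,y in l]
ct=C([(150,288),(515,168),(558,298),(197,422)],240,150)
W=np.array([atz(p,c,.018) for c in ct]); print(W, W.mean(0))
cs=C([(393,482),(315,250),(516,462)],240,130)
print('side',np.array([atz(s,c,.018) for c in cs]))
e=(W[0]-W[1])+(W[3]-W[2]); th=np.arctan2(e[1],e[0]); print('angle',np.degrees(th), np.linalg.norm(e)/2)
X=np.array([np.cos(th),np.sin(th),0]);Y=np.array([-X[1],X[0],0])
def red(p):
    h=cv2.cvtColor(p['frame'],cv2.COLOR_RGB2HSV); m=((h[...,0]<5)|(h[...,0]>174))&(h[...,1]>190)&(h[...,2]>90)
    n,l,st,c=cv2.connectedComponentsWithStats(m.astype('uint8')); i=1+st[1:,4].argmax(); return st[i],c[i]
for q in (p,s): print(red(q))
a,b=red(p)[1],red(s)[1]
k=tri([(p,a),(s,b)]); print('knob tri of blob centroids',k, 'top@.118',atz(p,a,.118),'side',atz(s,b,.118))
for n,q in (('tip',(280,322)),('post',(258,272)),('pinmid',(271,302))):
    w=atz(p,C([q],240,150)[0],.05); d=w-W.mean(0); print(n,w,'jig xy',d@X,d@Y)
d=k-W.mean(0); print('knob jig',d@X,d@Y)
E
```

```text
[[ 0.537   0.1733  0.018 ]
 [ 0.6216 -0.1105  0.018 ]
 [ 0.5197 -0.1389  0.018 ]
 [ 0.4334  0.1391  0.018 ]] [0.5279 0.0158 0.018 ]
side [[ 0.5349  0.1867  0.018 ]
 [ 0.62   -0.1022  0.018 ]
 [ 0.4364  0.1565  0.018 ]]
angle 106.92511388187656 0.29356690515086886
(array([328, 211,  13,  13, 126], dtype=int32), array([334.0952, 216.7222]))
(array([109,  16,   3,   1,   3], dtype=int32), array([110.,  16.]))
knob tri of blob centroids [0.7382 0.1446 0.7308] top@.118 [ 0.5344 -0.      0.118 ] side [ 2.0361 -1.6049  0.118 ]
tip [0.5042 0.0728 0.05  ] jig xy 0.06148821666037446 0.00604654821646777
post [0.5425 0.0884 0.05  ] jig xy 0.06527496931225654 -0.035128317560650116
pinmid [0.5195 0.0792 0.05  ] jig xy 0.06314144695297626 -0.010430209685853961
knob jig 0.062024918784006615 -0.23863867526079455
```

```bash
for i in 1 2 3; do :; done
python3 -m creep '0.59 -1 0 -0.313 0.6;0.59 -1 0 -0.313 0.6;0.59 -1 0 -0.313 0.6;0.59 -1 0 -0.313 0.6;0.59 -1 0 -0.313 0.6;0.59 -1 0 -0.313 0.6;0.59 -1 0 -0.313 0.6;0.59 -1 0 -0.313 0.6;0.59 -1 0 -0.313 0.6'
python3 -m creep '0.59 -1 0 0 0.6;0.59 -1 0 0 0.6;0.59 -1 0 0 0.6;0.59 -1 0 0 0.6;0.59 -1 0 0 0.6;0.59 -1 0 0 0.6;0.59 -1 0 0 0.6'
```

```text
t: 2.5
ee_pos: [0.2978, 0.3986, 0.2314]
eef_rot: [[-0.293, 0.956, 0.0], [0.956, 0.293, 0.0], [0.0, 0.0, -1.0]]
force: [-0.2, -0.3, 0.4]
grip_width: 0.601
t: 3.2
ee_pos: [0.4159, 0.1986, 0.2314]
eef_rot: [[-0.293, 0.956, -0.0], [0.956, 0.293, 0.001], [0.001, -0.0, -1.0]]
force: [-0.9, 0.6, 0.5]
grip_width: 0.6
```

```bash
python3 -m creep '0.59 -1 0 0 0.6;0.59 -1 0 0 0.6;0.59 -1 0 0 0.6;0.59 -1 0 0 0.6;0.59 -1 0 0 0.6;0.59 -1 0 0 0.6;0.59 -1 0 0 0.6'
python3 - <<'E'
from h import *
np.set_printoptions(precision=4,suppress=True)
p=optics.grab_frame('wrist'); t=optics.grab_frame('top'); save(p,'w1.png')
print(p['origin'],np.round(p['rotation'],3).tolist())
for n,q in (('knob',.123),('hook_throat',.051),('slot_mid',.05),('jig',0)):
    r=optics.landmark_of(p,n); print(n,[(x['at'],x['conf'],atz(p,x['at'],q)) for x in r[:2]])
h=cv2.cvtColor(p['frame'],cv2.COLOR_RGB2HSV); m=((h[...,0]<5)|(h[...,0]>174))&(h[...,1]>150)&(h[...,2]>70)
n,l,st,c=cv2.connectedComponentsWithStats(m.astype('uint8')); i=1+st[1:,4].argmax();print(st[i],c[i])
for z in (.106,.134): print(proj(p,[.534,-.002,z]))
E
```

```text
t: 3.9
ee_pos: [0.5337, -0.0001, 0.231]
eef_rot: [[-0.294, 0.956, -0.002], [0.956, 0.294, 0.002], [0.002, -0.001, -1.0]]
force: [-1.0, 0.1, -0.7]
grip_width: 0.599
[0.5138 0.0626 0.3741] [[0.956, 0.283, 0.075], [0.293, -0.923, -0.25], [-0.001, 0.261, -0.965]]
knob []
hook_throat [([317.1, 174.2], 0.77, array([0.5279, 0.0069, 0.051 ])), ([470.1, 246.4], 0.29, array([ 0.7145, -0.0209,  0.051 ]))]
slot_mid [([318.4, 118.7], 0.68, array([0.5128, 0.061 , 0.05  ]))]
jig [([318.4, 157.6], 0.83, array([0.5258, 0.0177, 0.    ]))]
[ 300  176   44   42 1260] [321.4048 197.5841]
[np.float64(320.1873583236714), np.float64(196.61120933022684)]
[np.float64(320.22705271998433), np.float64(205.2036982131674)]
```

View pics/w1.png

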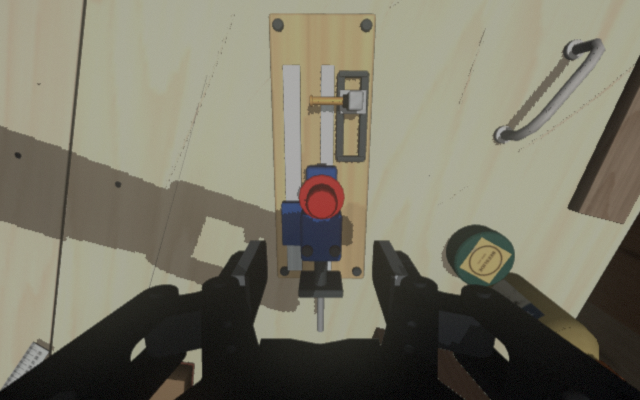

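The wrist view shows the knob's flange centred at about (322, 197), and the pin crossing the slide at about (322, 101). The board is upright in the picture, so the yaw is right.

```bash
python3 - <<'E'
from h import *
np.set_printoptions(precision=4,suppress=True)
p=optics.grab_frame('wrist')
k=atz(p,(322,197),.109);k2=atz(p,(321.5,203),.134); n=atz(p,(322,100.5),.05)
c=np.array([atz(p,x,.018) for x in ((270,14),(374,14),(278,277),(366,277))])
e=c[0]+c[1]-c[2]-c[3]; th=np.arctan2(e[1],e[0]); X=np.array([np.cos(th),np.sin(th),0])
print(k,k2,n,np.degrees(th),X,'travel',(n-k)@X-.008, c.mean(0))
s=status.sense(); print(s['ee_pos'],k-s['ee_pos'])
E
```

```text
[ 0.5353 -0.0013  0.109 ] [ 0.5343 -0.0001  0.134 ] [0.511  0.0785 0.05  ] 107.23356371517997 [-0.2963  0.9551  0.    ] travel 0.07541963537185717 [0.5299 0.0185 0.018 ]
[ 0.5335 -0.0003  0.2315] [ 0.0018 -0.001  -0.1225]
```

```bash
python3 -m creep '0.006 -0.005 -0.2 0 0.6;0.006 -0.005 -0.35 0 0.6;0.006 -0.005 -0.5 0 0.6;0.006 -0.005 -0.55 0 0.6;0.006 -0.005 -0.567 0 0.6;0.006 -0.005 -0.567 0 0.6;0.006 -0.005 -0.567 0 0.6'
python3 -m creep '0 0 0 0 0.45;0 0 0 0 0.4;0 0 0 0 0.35;0 0 0 0 0.3;0 0 0 0 0.25;0 0 0 0 0.2;0 0 0 0 0.2;0 0 0 0 0.2'
```

```text
t: 4.95
ee_pos: [0.5363, -0.0014, 0.12]
eef_rot: [[-0.294, 0.956, 0.003], [0.956, 0.294, 0.0], [-0.001, 0.003, -1.0]]
force: [0.0, -0.4, 0.1]
grip_width: 0.602
t: 5.75
ee_pos: [0.5359, -0.0017, 0.1199]
eef_rot: [[-0.295, 0.956, 0.002], [0.956, 0.295, -0.0], [-0.001, 0.002, -1.0]]
force: [-2.6, -1.9, 2.7]
grip_width: 0.268
```

```bash
python3 -m creep '0 0 -0.01 0 0.2;0 0 -0.02 0 0.2;0 0 -0.03 0 0.2;0 0 -0.035 0 0.2;0 0 -0.04 0 0.2;0 0 -0.04 0 0.2'
python3 -m creep '0 0 -0.01 0 0.2;0 0 -0.015 0 0.2;0 0 -0.02 0 0.2;0 0 -0.025 0 0.2;0 0 -0.03 0 0.2;0 0 -0.03 0 0.2'; python3 - <<'E'
from h import *
save(optics.grab_frame('side'),'s2.png',(280,130,400,220),6)
E
```

```text
t: 6.35
ee_pos: [0.5359, -0.0018, 0.1118]
eef_rot: [[-0.295, 0.956, 0.002], [0.956, 0.295, -0.0], [-0.001, 0.002, -1.0]]
force: [-2.0, -2.3, 3.9]
grip_width: 0.268
t: 6.95
ee_pos: [0.5359, -0.0018, 0.1059]
eef_rot: [[-0.295, 0.956, 0.002], [0.956, 0.295, -0.0], [-0.001, 0.002, -1.0]]
force: [-4.4, -1.9, 5.2]
grip_width: 0.27
```

View pics/s2.png

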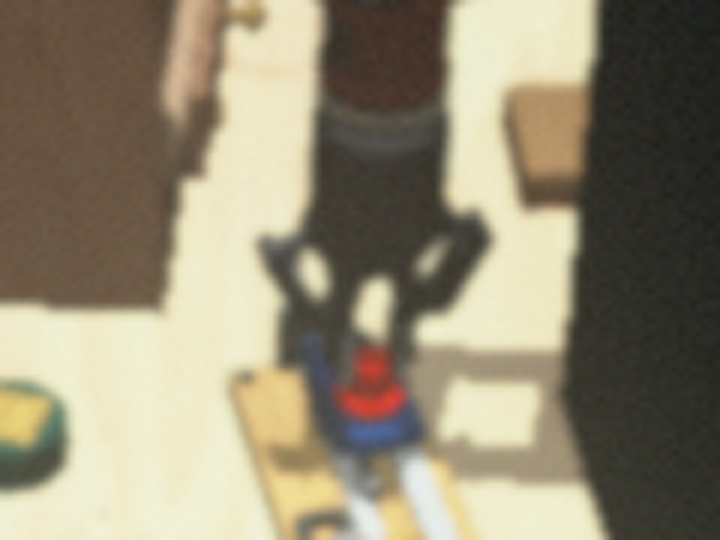

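The grip is on the knob, and the upward force rises 0.2 N/mm as it should, which puts the plunger about 14 mm down. I press 1.5 mm more and start carrying.

```bash
python3 -m creep '0 0 -0.004 0 0.2;0 0 -0.008 0 0.2;0 0 -0.008 0 0.2'
python3 -m creep '-0.004 0.012 0 0 0.2;-0.009 0.029 0 0 0.2;-0.015 0.048 0 0 0.2;-0.022 0.072 0 0 0.2;-0.0295 0.0955 0 0 0.2;-0.037 0.12 0 0 0.2;-0.044 0.143 0 0 0.2;-0.044 0.143 0 0 0.2;-0.044 0.143 0 0 0.2'
python3 -m creep '-0.004 0.012 0 0 0.2;-0.009 0.029 0 0 0.2;-0.015 0.048 0 0 0.2;-0.022 0.072 0 0 0.2;-0.0295 0.0955 0 0 0.2;-0.037 0.12 0 0 0.2;-0.044 0.143 0 0 0.2;-0.044 0.143 0 0 0.2;-0.044 0.143 0 0 0.2'
```

```text
t: 7.3
ee_pos: [0.5359, -0.0018, 0.1044]
eef_rot: [[-0.295, 0.956, 0.002], [0.956, 0.295, -0.0], [-0.001, 0.002, -1.0]]
force: [-2.6, -2.2, 3.6]
grip_width: 0.266
t: 8.2
ee_pos: [0.5275, 0.0262, 0.1047]
eef_rot: [[-0.295, 0.955, 0.003], [0.955, 0.295, -0.002], [-0.003, 0.002, -1.0]]
force: [-3.3, -4.0, 5.7]
grip_width: 0.269
t: 9.1
ee_pos: [0.5191, 0.0541, 0.1051]
eef_rot: [[-0.296, 0.955, 0.004], [0.955, 0.296, -0.003], [-0.004, 0.003, -1.0]]
force: [-2.9, -3.7, 5.8]
grip_width: 0.27
```

```bash
python3 -m creep '-0.003 0.0095 -0.003 0 0.2;-0.006 0.019 -0.004 0 0.2;-0.009 0.0285 -0.004 0 0.2;-0.009 0.0285 -0.004 0 0.2' 
for i in 1 2 3; do python3 -m creep '0 0 0 0 0.2' | grep force; done; python3 - <<'E'
from h import *
for n in ('side','wrist'):
    p=optics.grab_frame(n); save(p,n+'3.png',(310,160,370,230) if n=='side' else (200,0,440,220),8 if n=='side' else 3)
    s=status.sense(); print(s['ee_pos'],s['force'])
E
```

```text
t: 9.5
ee_pos: [0.5176, 0.059, 0.1046]
eef_rot: [[-0.296, 0.955, 0.004], [0.955, 0.296, -0.005], [-0.006, 0.003, -1.0]]
force: [-2.9, -5.4, 5.7]
grip_width: 0.267
force: [-3.9, -3.6, 5.3]
force: [-3.5, -4.0, 5.4]
force: [-3.6, -3.3, 4.9]
[0.51825333 0.05683673 0.10527371] [-3.89349053 -4.89473284  4.51578235]
[0.51826777 0.0568443  0.10525163] [-2.68013781 -4.04616222  5.72066769]
```

View pics/wrist3.png

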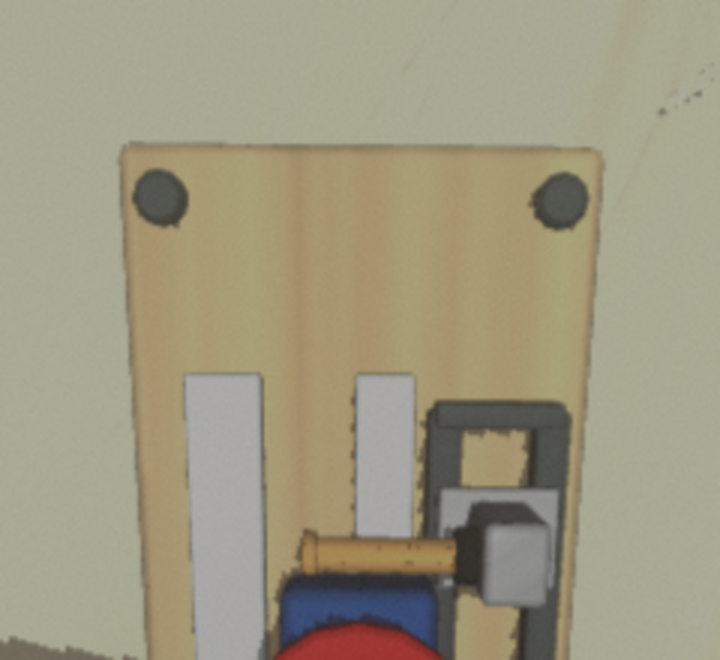

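The wrist picture shows the pin's centre at about crop (360, 555), which is image (320, 185), just ahead of the blue nose. I compute the remaining gap from this closer view.

```bash
python3 - <<'E'
from h import *
p=optics.grab_frame('wrist'); s=status.sense(); e=s['ee_pos']; X=np.array([-.2955,.9553,0])
n=atz(p,(320,185),.05); front=atz(p,(320,192.5),.07)
print(n,'pin ahead of TCP',(n-e)@X,'to contact',(n-e)@X-.008,'nose front ahead',(front-e)@X,e,s['force'])
E
python3 -m creep '-0.003 0.0105 -0.004 0 0.2;-0.006 0.019 -0.004 0 0.2;-0.009 0.0285 -0.004 0 0.2;-0.012 0.038 -0.004 0 0.2;-0.012 0.038 -0.004 0 0.2'
```

```text
[0.5112241 0.0785238 0.05     ] pin ahead of TCP 0.022813717906628565 to contact 0.014813717906628564 nose front ahead 0.022858553199891916 [0.51828729 0.05682743 0.10525439] [-2.73854095 -3.65027956  5.88219766]
t: 10.45
ee_pos: [0.5162, 0.0636, 0.1048]
eef_rot: [[-0.297, 0.955, 0.006], [0.955, 0.297, -0.011], [-0.013, 0.003, -1.0]]
force: [-2.8, -3.8, 4.8]
grip_width: 0.272
```

```bash
python3 -m creep '-0.003 0.0095 -0.002 0 0.2;-0.006 0.019 -0.003 0 0.2;-0.006 0.019 -0.003 0 0.2' | egrep 'ee_pos|force'
python3 -m creep '-0.003 0.0095 -0.002 0 0.2;-0.0045 0.0143 -0.003 0 0.2;-0.0045 0.0143 -0.003 0 0.2' | egrep 'ee_pos|force'
```

```text
ee_pos: [0.5153, 0.0665, 0.1044]
force: [-2.9, -3.6, 4.6]
ee_pos: [0.5148, 0.0685, 0.1041]
force: [-3.3, -4.5, 5.2]
```

```bash
python3 -m creep '-0.0015 0.0048 -0.001 0 0.2;-0.003 0.0095 -0.001 0 0.2;-0.003 0.0095 -0.001 0 0.2' | egrep 'ee_pos|force'
python3 - <<'E'
from h import *
print(status.sense()['force'])
p=optics.grab_frame('side'); print(status.sense()['force'])
E
```

```text
ee_pos: [0.5144, 0.0695, 0.1042]
force: [-3.3, -4.7, 5.1]
[-3.27478248 -4.70685383  5.05353643]
[-4.01052852 -5.61283568  6.16425249]
```

```bash
python3 -m creep '-0.0015 0.0048 -0.001 0 0.2;-0.003 0.0095 -0.001 0 0.2;-0.003 0.0095 -0.001 0 0.2' | egrep 'ee_pos|force'
```

```text
ee_pos: [0.5142, 0.0703, 0.1043]
force: [-2.8, -5.7, 5.1]
```

```bash
python3 -m creep '-0.002 0.006 -0.001 0 0.2;-0.003 0.0105 -0.001 0 0.2;-0.003 0.0105 -0.001 0 0.2' | egrep 'ee_pos|force'; python3 - <<'E'
from h import *
for i in range(3):
    p=optics.grab_frame('wrist'); print(status.sense()['force'])
save(p,'w5.png',(200,60,440,260),3)
E
```

```text
ee_pos: [0.514, 0.0709, 0.1044]
force: [-2.6, -6.8, 5.0]
[-2.38291971 -7.38320985  5.68107121]
[-2.77811707 -6.55859593  4.96818054]
[-2.72118955 -7.49252895  4.96800222]
```

View pics/w5.png

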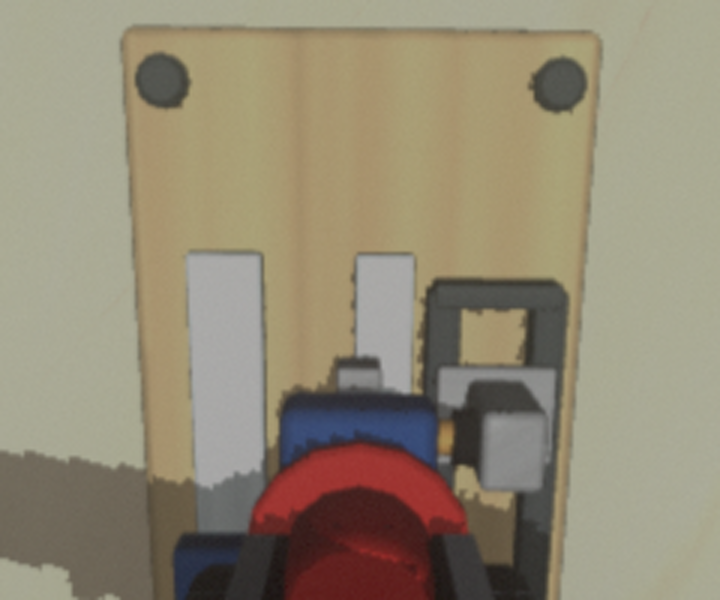

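Contact is felt: the drag rose by about 3 N at 76 mm of travel, as predicted, and the hook's tip shows ahead of the nose past the pin. I ease back about 1 mm, then raise the plunger slowly.

```bash
python3 -m creep '0.001 -0.004 0 0 0.2;0.001 -0.004 0 0 0.2;0.001 -0.004 0.005 0 0.2;0.001 -0.004 0.01 0 0.2;0.001 -0.004 0.015 0 0.2;0.001 -0.004 0.02 0 0.2;0.001 -0.004 0.02 0 0.2' | egrep 'ee_pos|force'
```

```text
ee_pos: [0.5146, 0.0691, 0.1086]
force: [-1.6, -3.9, 5.0]
```

```bash
python3 -m creep '-0.001 0.004 0.005 0 0.2;-0.001 0.004 0.01 0 0.2;-0.001 0.004 0.015 0 0.2;-0.001 0.004 0.02 0 0.2;-0.001 0.004 0.02 0 0.2' | egrep 'ee_pos|force'
python3 -m creep '-0.001 0.004 0.003 0 0.2;-0.001 0.004 0.006 0 0.2;-0.001 0.004 0.006 0 0.2' | egrep 'ee_pos|force'
```

```text
ee_pos: [0.5145, 0.0691, 0.1127]
force: [-2.3, -4.8, 4.5]
ee_pos: [0.5146, 0.0691, 0.1139]
force: [-1.5, -4.7, 3.7]
```

```bash
for i in 1 ; do python3 -m creep '-0.001 0.004 0.003 0 0.2;-0.001 0.004 0.005 0 0.2;-0.001 0.004 0.005 0 0.2' | egrep 'ee_pos|force'; python3 -m creep '-0.001 0.004 0.003 0 0.2;-0.001 0.004 0.005 0 0.2;-0.001 0.004 0.005 0 0.2' | egrep 'ee_pos|force';done
```

```text
ee_pos: [0.5145, 0.0691, 0.1148]
force: [-2.2, -4.9, 3.9]
ee_pos: [0.5145, 0.0691, 0.1156]
force: [-1.5, -4.9, 3.0]
```

```bash
python3 -m creep '-0.001 0.004 0.003 0 0.2;-0.001 0.004 0.005 0 0.2;-0.001 0.004 0.005 0 0.2' | egrep 'ee_pos|force'; python3 -m creep '-0.001 0.004 0.002 0 0.2;-0.001 0.004 0.003 0 0.2;-0.001 0.004 0.003 0 0.2' | egrep 'ee_pos|force'
```

```text
ee_pos: [0.5145, 0.0691, 0.1164]
force: [-1.5, -5.0, 2.2]
ee_pos: [0.5145, 0.0691, 0.1166]
force: [-0.9, -4.8, 2.1]
```

```bash
python3 -m creep '0.0005 -0.002 0.001 0 0.2;0.0015 -0.005 0.001 0 0.2;0.0015 -0.005 0.001 0 0.2' | egrep 'ee_pos|force'; python3 -m creep '0.0005 -0.002 0.001 0 0.2;0.0005 -0.002 0.001 0 0.2' | egrep 'ee_pos|force';python3 -m creep '0.0005 -0.002 0.001 0 0.2;0.0005 -0.002 0.001 0 0.2' | egrep 'ee_pos|force'
```

```text
ee_pos: [0.5149, 0.0679, 0.1167]
force: [-0.6, -4.0, 2.7]
ee_pos: [0.5149, 0.0676, 0.1168]
force: [-2.0, -3.3, 2.1]
ee_pos: [0.515, 0.0673, 0.1168]
force: [-0.9, -2.0, 1.6]
```

```bash
python3 -m creep '0.0005 -0.002 0.001 0 0.2;0.001 -0.004 0.002 0 0.2;0.001 -0.004 0.002 0 0.2' | egrep 'ee_pos|force'; python3 -m creep '0.0005 -0.002 0.001 0 0.2;0.001 -0.003 0.002 0 0.2;0.001 -0.003 0.002 0 0.2' | egrep 'ee_pos|force'
```

```text
ee_pos: [0.5152, 0.0667, 0.1171]
force: [-0.3, -0.9, -0.5]
ee_pos: [0.5153, 0.0662, 0.1174]
force: [-0.7, -1.6, -0.9]
```

Forces are now near zero, so the hook is carrying the slide and plunger. I open the fingers gradually and look.

```bash
python3 -m creep '0 0 -0.001 0 0.25;0 0 -0.001 0 0.27;0 0 -0.001 0 0.29;0 0 -0.001 0 0.31;0 0 -0.001 0 0.34;0 0 -0.001 0 0.4;0 0 -0.001 0 0.5;0 0 0 0 0.6;0 0 0 0 0.6' ; python3 - <<'E'
from h import *
p=optics.grab_frame('wrist'); save(p,'w6.png',(200,60,440,260),3); print(status.sense()['force'])
E
```

```text
t: 17.05
ee_pos: [0.5154, 0.0663, 0.1175]
eef_rot: [[-0.297, 0.955, 0.013], [0.954, 0.297, -0.032], [-0.034, 0.003, -0.999]]
force: [1.1, 0.5, -0.7]
grip_width: 0.601
[-0.10644563 -0.63614419  0.03074074]
```

View pics/w6.png

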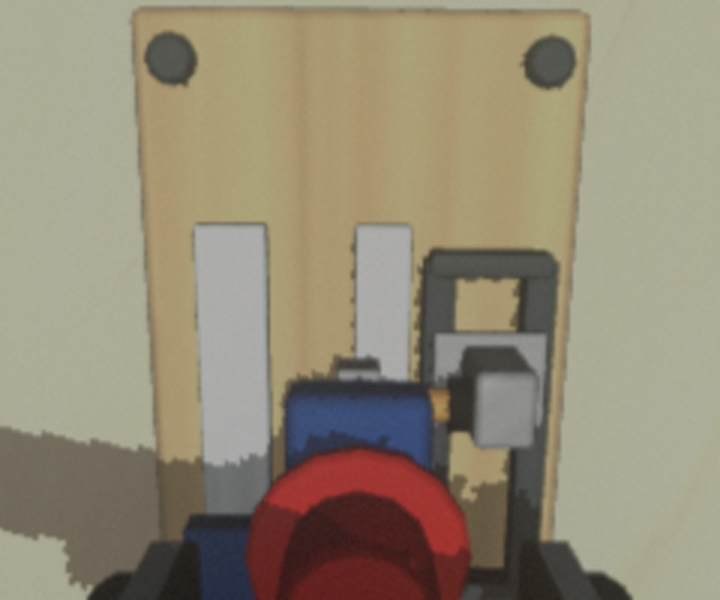

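The fingers are clear, the slide stayed in place, and the hook's tip still shows ahead of the pin. I now lift straight up and check that the carriage holds.

```bash
python3 -m creep '0 0 0.05 0 0.6;0 0 0.15 0 0.6;0 0 0.3 0 0.6;0 0 0.45 0 0.6;0 0 0.57 0 0.6;0 0 0.57 0 0.6;0 0 0.57 0 0.6;0 0 0.57 0 0.6' ; python3 - <<'E'
from h import *
p=optics.grab_frame('wrist'); s=optics.grab_frame('side')
cv2.imwrite('pics/f.png',np.hstack([cv2.resize(p['frame'][60:260,220:420],(400,400)),cv2.resize(s['frame'][160:240,310:390],(400,400),interpolation=cv2.INTER_CUBIC)])[:,:,::-1])
h=cv2.cvtColor(p['frame'],cv2.COLOR_RGB2HSV); m=((h[...,0]<5)|(h[...,0]>174))&(h[...,1]>150)&(h[...,2]>70)
n,l,st,c=cv2.connectedComponentsWithStats(m.astype('uint8')); i=1+st[1:,4].argmax();x,y,w,hh=st[i][:4]
print(st[i]); k=atz(p,(x+w/2,y+hh/2),.107); print(k,'travel',(k-[.5353,-.0013,k[2]])@[-.2955,.9553,0])
E
```

```text
t: 17.9
ee_pos: [0.5144, 0.0663, 0.2301]
eef_rot: [[-0.297, 0.955, 0.01], [0.954, 0.297, -0.032], [-0.033, 0.0, -0.999]]
force: [-0.3, 0.2, -0.2]
grip_width: 0.601
[ 299  169   44   43 1221]
[0.51501592 0.06614373 0.107     ] travel 0.07042294533095043
```

View pics/f.png

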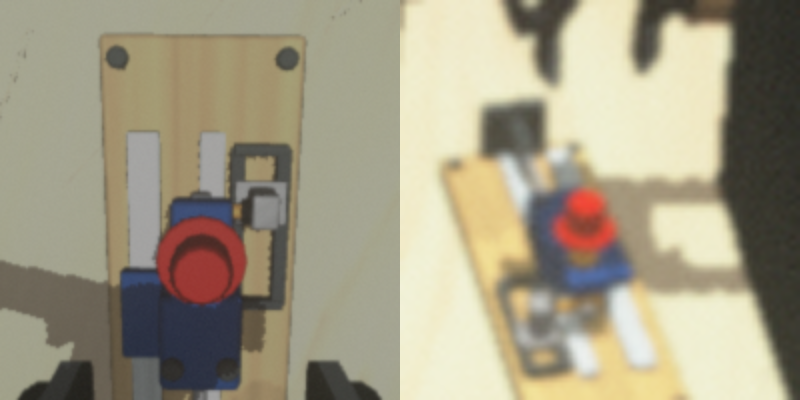

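The final view shows the slide holding at about 70.4 mm of travel with the robot clear. That matches the shank contact position minus the 4 mm throat play and about 1 mm of pin give. I hand in.

```bash
python3 - <<'E'
from h import *
print(job.finish_job(), status.sense()['t'])
E
```

```text
the job is handed in; nothing more can be done
the job is handed in; nothing more can be done
```

The slide is hooked on the cross-pin and holds by itself. I handed the job in after about 18 s of robot time, and the hand-in gave no verdict.

- **What I did:** I gripped the knob across the slide and pressed the plunger about 15.5 mm. I carried the carriage to 76 mm, where the drag rose by about 3 N as the shank met the pin. Then I eased back about 1–2 mm and let the plunger up in small steps until the pin took its spring. I let the strut draw the hook's tip onto the pin until the tool forces were near zero, then opened the fingers slowly and lifted clear.
- **Last checks:** With the robot clear, the wrist camera put the carriage at about 70.4 mm, against an expected 70.3 mm if the hook is caught. The hook's tip shows beyond the pin. The tool force is near zero, and nothing went near the other things on the bench.
- **Less certain:** At release, the tool height suggested the plunger was only about 2.5 mm down rather than the expected 4 mm. I put this down to the tool having tilted about 2° by then and the pin giving, and to an uncertain zero for the plunger. I did not measure the plunger depth separately after letting go.

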